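# Set a blank on the grinding rest with its end overhanging

### The arm

A 7-joint arm with a two-finger parallel gripper is mounted at the origin on the work surface. World frame = base frame: x ahead of the robot, y to its left, z up, the work surface at z = 0. Lengths are in m, angles in rad, forces in N, time in s.
With the tool pointing down it reaches from about 0.35 to 0.9 m from the base axis. Payload 8.1 kg.
Tool frame: the origin (TCP) lies at the centre of the arm's flange, where the gripper is bolted on; the fingertips stand 178 mm ahead of it and the grasp point (between the pads) lies 159 mm ahead of it; x points along the fingers, z is the direction in which the jaws open and shut, and the axes are right-handed (so a half turn about x gives the same grasp; the last joint's range is limited). The gripper opens to 92 mm and grips with 3 to 60 N. Pads are 19 mm wide; open, the fingers measure 130 mm over their backs; the gripper's body (75 mm by 190 mm) begins 47 mm behind the grasp point.
Start: joints at [-0.103, 0.434, 0.025, 1.573, -0.012, 1.134, -0.075], TCP at [0.625, -0, 0.405] pointing down, gripper open.
Joint ranges: [-2.62, 2.62], [-0.44, 2.09], [-1.27, 1.32], [0.08, 2.57], [-1.32, 4.46], [0.12, 2], [-2.74, 2.74]. Speed limits (rad/s): [2.22, 2.22, 3.01, 3.01, 3.14, 3.14, 3.14].

### API

Orientations are given as a rotation vector (axis times angle).
In Python, from cell import arm, get_image, search_frame, pinpoint gives the robot as it stands.
- The arm moves only by the tool arm_command, never from a script. Its argument "motion" is a list of rows, each a list of 7 numbers: the finger opening in mm, from 0 to 91.8, then the shift along the tool's x, y, z in mm, then the turn, a rotation vector about the tool's x, y, z in degrees. In form: [[fingers, x, y, z, ax, ay, az], ...]. A call has 1 to 5 rows; each row shifts and turns the commanded pose from where the row before left it, along the tool's axes as they then stand; what a row does not reach is not made up. A row lasts 1/8 s, in which the tool goes at most 62.5 mm and 10.7 degrees, less where a joint would pass 70% of its speed; a pose out of reach is approached as far as the arm can. A call with a gripper value outside its range is refused whole. The fingers move at their own pace and stop on an object; "newtons" is the grip in N (left out, the last holds). Time passes only in rows, so rows that do not move let the fingers close. It gives the time, the measured TCP pose, the force and the opening at its end, in the units of the state.
- arm.observe(): the state, without advancing time (a new reading comes with each control period).
- get_image(name): name is "scene" or "side" or "wrist"; returns a dict with "frame" (400x640x3 uint8, red, green, blue), "range_z" (400x640 float32, m along the optical axis (not along the pixel's ray), 0 where there is no reading), "K" (3x3 intrinsics, pixels), "origin" and "rotation" of the camera in the world; the wrist camera has in their place "tool_from_camera" (4x4, takes a point from camera to tool coordinates, whose origin is the TCP and whose axes are the tool frame's). Camera axes: x right, y down, z forward; pixel columns grow to the right and rows downward; lengths in m; the calibration is good to about 2 mm. A picture is of the moment at which its call begins: read the wrist's pose just before it.
- arm.sign_off(): hands the job in, once; it reports no verdict.
Trained networks look in the newest picture that a camera, given by its name, has taken for a name from the list of things; names that differ only in an ending like _2 or _b are one class to them, and where a whole thing is asked for, a point or a joint stands for the part that bears it (a point fixed in the world has none). Each returns a list of dicts, best first, with "p" (0 to 1); they miss things now and then, are a little off and sometimes report something else, mostly with a low value. They report only what shows in the picture. A call takes as long as a camera call. They do not tell look-alikes from the thing itself.
- search_frame(camera, target): "point" ([x, y, z] in m, in world coordinates, good to about 4 mm: the middle of the surface that is visible of it).
- pinpoint(camera, target): "point" ([x, y, z] in m, in world coordinates, good to about 4 mm: a listed point, or the origin of a listed thing).
The state is a dict: "clock": time; "joints": joint angles; "dq": joint speeds; "joint_efforts": joint torques, N m; "position": TCP position; "ee_rot": TCP orientation; "force": force on the tool from outside, world axes, zero at the start; "ft_torque": the same for the moment, N m; "width": opening from 0.0 (shut) to 1.0 (fully open).
Only numpy, scipy, OpenCV 4.12 (cv2) and the standard library are available. Lean on these libraries where they do the work, as an engineer would, in place of code of your own. Each camera call takes 0.05 s, during which the arm holds its last target. There are 200 camera calls.

### The job

With the fingertips, push the flat metal blank on the wooden grinding rest until its long side lies flush along the steel fence and its scribed end sticks out past the open end of the rest by about 30 mm, so that the scribed line lies right above the rest's end edge (a few millimetres either way is fine). Only push it: do not lift the blank or let it drop off the rest, leave the tin, the V-block and the hammer where they are, and finish with the hand clear.

Things in the scene. Friction and masses are not known exactly. Their poses are not given: they have to be found in the camera images.
- rest: Wooden grinding rest, fixed to the bench; origin: centre of its underside. Block 170 mm (x) by 300 mm (y), deck 70 mm up. Steel fence along its +x side, away from the robot: face at x = +65 mm, looking to -x, 20 mm wide, 18 mm above the deck. Free deck x -85 to +65, y -150 to +150 mm. The open end, for the overhang, is at y = -150 mm (robot's right). A small orange clamp juts from the other end, below deck level.
- rest_end (a point): Point on the edge of the rest's open end, at deck height, in the middle of the free deck (x = -10 mm, y = -150 mm, z = 70 mm in the rest's frame); axes as the rest's: y points back along the rest, away from the open end, x towards the fence.
- fence_face (a point): Middle of the foot of the fence's face, at deck height (x = +65 mm, y = 0, z = 70 mm in the rest's frame); axes as the rest's.
- blank: Loose flat aluminium blank, 90 mm (x) by 140 mm (y), 8 mm thick, about 0.28 kg, lying on the deck; origin: centre of its underside. Starts up to 8 degrees askew, its side 15 to 30 mm off the fence, wholly on the deck. A thin dark line scribed across its top at y = -40 mm is 30 mm from its leading end (-y), which faces the rest's open end. Slides with ordinary friction, a few newtons.
- blank_lead (a point): Middle of the blank's leading (scribed) end, on its underside (y = -70 mm in the blank's frame).
- blank_tail (a point): Middle of the blank's trailing end, on its underside (y = +70 mm in the blank's frame).
- lead_corner (a point): Corner of the blank on the fence side at its leading end, underside (x = +45, y = -70 mm in the blank's frame).
- tail_corner (a point): Corner of the blank on the fence side at its trailing end, underside (x = +45, y = +70 mm in the blank's frame).
- tin: Bystander: round metal tin, 60 mm across and 55 mm high, standing on the bench beyond one end of the rest; origin at the centre of its underside.
- vblock: Bystander: steel V-block, 45 by 45 by 40 mm, standing on the bench beyond the other end of the rest; origin at the centre of its underside.
- hammer: Bystander: hammer 240 mm long, lying on the bench beyond the fence, roughly parallel to it.
Not all that is in view belongs to the job. There is more than one size of the blank; the job needs the smallest.

How it is judged:
By the outcome, as a careful person would: the job done as asked, in the order asked, and still so for the second after the job is handed in, with the robot touching nothing.
It also fails if it takes over 58 s, if anything falls off the work surface, if the arm or the gripper's body presses on something with over 40 N, if the wrist force passes 120 N, or if a joint passes its speed limit or range.

## Working session

There is one attempt and no reset: what is moved stays moved. The work goes in short steps, Python scripts to look and compute and a tool call to move; the robot and the scene stay as the last step left them, time stands still between calls to the robot, and variables do not carry over. Pictures are saved under pics/ and viewed, about 8 in all and at most 12, crops included, and the job is handed in when it is done.

Besides the shell and the picture viewer there is one more tool, called after "Call:" by a JSON object that holds its "fn" and its "kwargs", one argument or row to a line. arm_command: Moves the arm, as the interface text tells. Its arguments: {"type":"object","properties":{"motion":{"type":"array"},"newtons":{"type":"number"}},"required":["motion"]}

```bash
mkdir -p pics; cat > h.py <<'E'
from cell import arm,get_image,search_frame,pinpoint
import numpy as np,cv2
from scipy.spatial.transform import Rotation as R
def save(n,f): cv2.imwrite('pics/'+f,cv2.cvtColor(n['frame'],cv2.COLOR_RGB2BGR))
def cloud(im):
    K=im['K'];z=im['range_z'];v,u=np.indices(z.shape)
    p=np.stack([(u-K[0,2])/K[0,0]*z,(v-K[1,2])/K[1,1]*z,z],-1)
    return p@np.array(im['rotation']).T+np.array(im['origin'])
E
python3 - <<'E'
from h import *
s=arm.observe();print({k:np.round(v,3) for k,v in s.items()}); print(R.from_rotvec(s['ee_rot']).as_matrix().round(2))
a=get_image('scene');b=get_image('side')
save(a,'s1.png');save(b,'d1.png')
for c in('scene','side'):
    for t in('rest_end','fence_face','blank_lead','blank_tail','lead_corner','tail_corner','blank','rest'):
        print(c,t,[(np.round(d['point'],3),round(d['p'],2)) for d in pinpoint(c,t)[:4]])
print(arm.observe()['clock'])
E
```

```text
{'clock': np.float64(0.0), 'joints': array([-0.103,  0.435,  0.025,  1.574, -0.012,  1.134, -0.075]), 'dq': array([ 0.   , -0.001, -0.   ,  0.   ,  0.001,  0.001,  0.002]), 'joint_efforts': array([ 0.0000e+00, -6.6785e+01,  9.8500e-01, -3.1446e+01, -6.1000e-02,
        4.3000e-02,  0.0000e+00]), 'position': array([ 0.625, -0.   ,  0.404]), 'ee_rot': array([-0.   ,  1.572, -0.   ]), 'force': array([-0.347,  0.61 , -0.104]), 'ft_torque': array([-0.002,  0.043,  0.003]), 'width': np.float64(1.001)}
[[-0.  0.  1.]
 [-0.  1. -0.]
 [-1. -0. -0.]]
scene rest_end [(array([ 0.497, -0.003,  0.071]), 0.63)]
scene fence_face [(array([0.612, 0.116, 0.07 ]), 0.84)]
scene blank_lead [(array([0.52 , 0.039, 0.071]), 0.91), (array([ 0.68 , -0.28 , -0.002]), 0.88)]
scene blank_tail [(array([0.274, 0.159, 0.001]), 0.89), (array([0.557, 0.18 , 0.071]), 0.74)]
scene lead_corner [(array([0.219, 0.346, 0.   ]), 0.92), (array([0.564, 0.032, 0.065]), 0.91), (array([ 0.68 , -0.219, -0.001]), 0.83)]
scene tail_corner [(array([ 0.493, -0.222,  0.002]), 0.86), (array([0.213, 0.157, 0.003]), 0.55)]
scene blank [(a
[... 379 characters left out ...]
.675, -0.289,  0.001]), 0.57)]
side blank_tail [(array([ 0.496, -0.276,  0.003]), 0.79), (array([ 0.275,  0.16 , -0.   ]), 0.7), (array([0.561, 0.179, 0.07 ]), 0.69), (array([0.563, 0.03 , 0.071]), 0.68)]
side lead_corner [(array([0.226, 0.351, 0.   ]), 0.96), (array([ 0.684, -0.221, -0.001]), 0.88), (array([0.563, 0.03 , 0.07 ]), 0.76), (array([ 0.493, -0.006,  0.068]), 0.71)]
side tail_corner [(array([ 0.492, -0.225,  0.001]), 0.79), (array([0.6  , 0.159, 0.071]), 0.77), (array([ 0.212,  0.161, -0.004]), 0.64)]
side blank [(array([0.542, 0.109, 0.071]), 0.91), (array([ 0.583, -0.282,  0.002]), 0.77), (array([0.281, 0.249, 0.001]), 0.67)]
side rest [(array([0.546, 0.136, 0.003]), 0.77)]
0.9
```

View pics/s1.png

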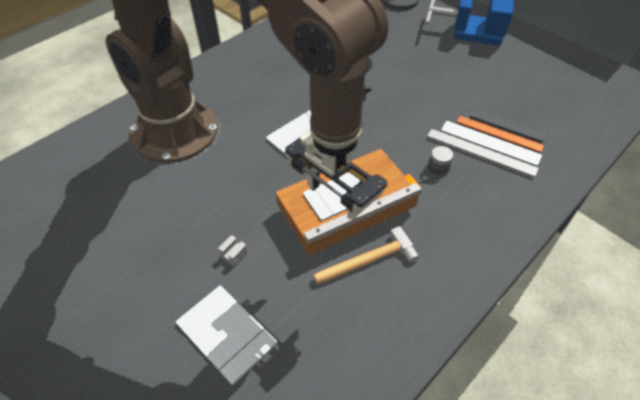

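View pics/d1.png

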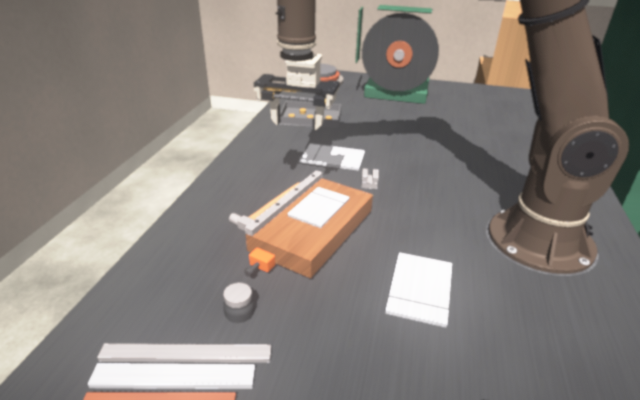

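The blank on the rest shows in scene around (335,195) and in side around (320,205). It is smaller than the two look-alikes lying on the bench. The rest is yawed about -16°. Next, a wrist view for precise edges.

```bash
python3 - <<'E'
from h import *
s=arm.observe();w=get_image('wrist');save(w,'w1.png');print(w['K'],np.round(w['tool_from_camera'],3))
for t in('rest_end','fence_face','blank_lead','blank_tail','lead_corner','tail_corner','blank'):
    print(t,[(np.round(d['point'],3),round(d['p'],2)) for d in pinpoint('wrist',t)[:3]])
for c in('scene',):
  for t in('tin','vblock','hammer'): print(t,[(np.round(d['point'],3),round(d['p'],2)) for d in pinpoint(c,t)[:2]])
E
```

```text
[[283.61614244   0.         325.23555163]
 [  0.         283.61614244 193.08966016]
 [  0.           0.           1.        ]] [[ 0.    -0.279  0.96   0.019]
 [ 0.001 -0.96  -0.279  0.076]
 [ 1.     0.001  0.    -0.001]
 [ 0.     0.     0.     1.   ]]
rest_end [(array([ 0.491, -0.007,  0.068]), 0.83), (array([0.56 , 0.025, 0.073]), 0.69)]
fence_face [(array([0.611, 0.116, 0.072]), 0.64)]
blank_lead [(array([0.522, 0.044, 0.07 ]), 0.86)]
blank_tail [(array([ 0.275,  0.157, -0.005]), 0.93)]
lead_corner [(array([0.564, 0.029, 0.07 ]), 0.87), (array([ 0.679, -0.216,  0.002]), 0.71), (array([0.6  , 0.168, 0.066]), 0.22)]
tail_corner [(array([ 0.487, -0.22 ,  0.001]), 0.92), (array([0.602, 0.168, 0.07 ]), 0.79)]
blank [(array([0.539, 0.11 , 0.07 ]), 0.9)]
tin [(array([0.628, 0.416, 0.   ]), 0.97)]
vblock [(array([ 0.452, -0.149,  0.001]), 0.9)]
hammer [(array([ 0.678,  0.045, -0.001]), 0.62)]
```

View pics/w1.png

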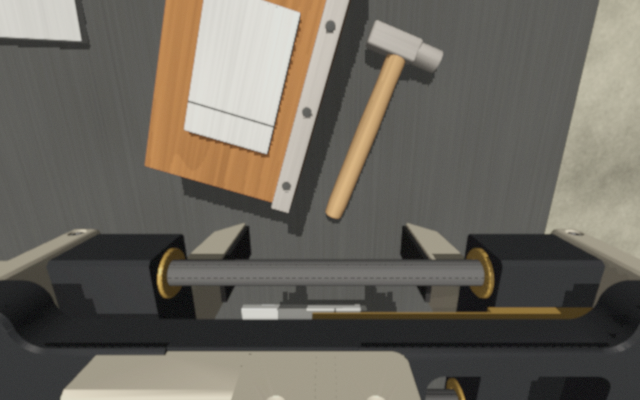

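The wrist view shows the blank's lead corners at (185,130) and (268,154), and its fence-side tail corner at (300,13). The deck end edge runs from (146,165) to the fence end near (273,206).

```bash
cat >> h.py <<'E'
def wpx(w,s,u,v,z):
    K=w['K'];T=np.array(w['tool_from_camera']);Rt=R.from_rotvec(s['ee_rot']).as_matrix()
    o=np.array(s['position'])+Rt@T[:3,3];d=Rt@T[:3,:3]@np.array([(u-K[0,2])/K[0,0],(v-K[1,2])/K[1,1],1])
    return o+d*(z-o[2])/d[2]
E
python3 - <<'E'
from h import *
s=arm.observe();w=get_image('wrist')
P={}
for n,u,v,z in[('leadF',268,154,.078),('leadN',185,130,.078),('tailF',300,13,.078),('endN',146,165,.07),('fenceEndIn',273,206,.088),('fenceFarIn',327,0,.088),('scN',188,102,.078),('scF',273,126,.078),('edgeNfar',167,0,.07)]:
    P[n]=wpx(w,s,u,v,z);print(n,P[n].round(4))
a=lambda p,q:np.degrees(np.arctan2(*(P[q]-P[p])[:2]))
print('blank',a('leadF','tailF'),'fence',a('fenceEndIn','fenceFarIn'),'edge',a('endN','edgeNfar'))
d=P['leadF']-P['leadN'];print('lead dir',np.degrees(np.arctan2(d[1],d[0])),np.linalg.norm(d))
d=P['fenceEndIn']-P['endN'];print('end dir',np.degrees(np.arctan2(d[1],d[0])),np.linalg.norm(d[:2]))
bgr=cv2.cvtColor(w['frame'],cv2.COLOR_RGB2BGR);cv2.imwrite('pics/w2.png',cv2.resize(bgr[0:230,130:370],None,fx=3,fy=2.6,interpolation=cv2.INTER_CUBIC)[:600])
E
```

```text
leadF [0.5623 0.0303 0.078 ]
leadN [0.4756 0.0557 0.078 ]
tailF [0.6003 0.165  0.078 ]
endN [0.4224 0.0165 0.07  ]
fenceEndIn [ 0.5667 -0.026   0.088 ]
fenceFarIn [0.626  0.1726 0.088 ]
scN [0.4825 0.084  0.078 ]
scF [0.5692 0.0599 0.078 ]
edgeNfar [0.4711 0.1783 0.07  ]
blank 15.73794063554266 fence 16.624057479416404 edge 16.756390793440442
lead dir -16.333843104002923 0.09038275561901817
end dir -16.410508533303 0.1503753486115855
```

Call:
{"fn": "arm_command", "kwargs": {
  "motion": [
    [60,0,33,-39,0,0,0],
    [60,0,33,-39,0,0,0],
    [60,0,33,-40,0,0,0],
    [60,0,33,-40,0,0,0],
    [60,0,0,0,-10.5,0,0]
  ]
}}

```text
clock: 2.12
position: [0.4642, 0.135, 0.4052]
ee_rot: [-0.149, 1.566, 0.151]
force: [-0.4, 0.1, 0.1]
width: 0.654
```

Call:
{"fn": "arm_command", "kwargs": {
  "motion": [
    [60,0,0,0,-10.5,0,0],
    [60,0,0,0,-10.5,0,0],
    [60,0,0,0,-10.5,0,0],
    [60,0,0,0,-10.5,0,0],
    [60,0,0,0,-10.5,0,0]
  ]
}}

```text
clock: 2.75
position: [0.467, 0.132, 0.4049]
ee_rot: [-0.86, 1.394, 0.86]
force: [-0.1, -0.0, 1.0]
width: 0.655
```

Call:
{"fn": "arm_command", "kwargs": {
  "motion": [
    [60,0,0,0,-10.4,0,0],
    [60,0,0,0,0,0,0]
  ]
}}

```text
clock: 3.0
position: [0.4671, 0.1318, 0.4048]
ee_rot: [-0.992, 1.333, 0.992]
force: [0.1, 0.3, 0.0]
width: 0.655
```

```bash
cat >> h.py <<'E'
Y=np.radians(-16.6);X=np.array([np.cos(Y),np.sin(Y)]);YY=np.array([-np.sin(Y),np.cos(Y)])
def st(s=None):
    s=s or arm.observe();p=np.array(s['position']);M=R.from_rotvec(s['ee_rot']).as_matrix()
    print('t',round(s['clock'],2),'rest x,y',(p[:2]@X).round(4),(p[:2]@YY).round(4),'tip z',round(p[2]-.178,4),'yaw of z',np.degrees(np.arctan2(M[1,2],M[0,2])).round(2),'tilt',M[:,0].round(3),'F',np.round(s['force'],1),'w',round(float(s['width'])*91.8,1));return s
E
python3 -c "
from h import *
st();w=get_image('wrist');save(w,'w3.png')"
```

```text
t 3.0 rest x,y 0.4099 0.2598 tip z 0.2268 yaw of z 73.32 tilt [ 0.  0. -1.] F [0.1 0.3 0. ] w 60.1
```

Call:
{"fn": "arm_command", "kwargs": {
  "motion": [
    [60,50,0,0,0,0,0],
    [60,50,0,0,0,0,0],
    [60,30,0,0,0,0,0],
    [60,15,0,0,0,0,0],
    [60,8,0,0,0,0,0]
  ]
}}

```text
clock: 3.68
position: [0.4673, 0.1321, 0.2516]
ee_rot: [-0.992, 1.333, 0.992]
force: [-0.4, -0.3, -0.1]
width: 0.654
```

Call:
{"fn": "arm_command", "kwargs": {
  "motion": [
    [60,0,-6,0,0,0,0],
    [60,0,-6,0,0,0,0],
    [60,0,-5,0,0,0,0],
    [60,0,-4,0,0,0,0],
    [60,0,0,0,0,0,0]
  ]
}}

```text
clock: 4.3
position: [0.4875, 0.1259, 0.2519]
ee_rot: [-0.993, 1.332, 0.993]
force: [-0.6, 0.6, -0.8]
width: 0.655
```

```bash
python3 -c "
from h import *
st();w=get_image('wrist');save(w,'w3.png')"
```

```text
t 4.3 rest x,y 0.4312 0.2599 tip z 0.0739 yaw of z 73.37 tilt [ 0.  0. -1.] F [-0.6  0.6 -0.8] w 60.2
```

View pics/w3.png

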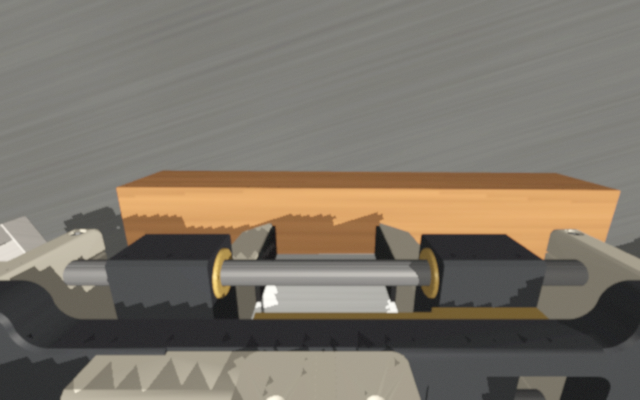

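The fingers stand on the deck at the blank's near side, with its white edge showing at (325,295). Contact is about to be made, so I'll push toward the fence.

Call:
{"fn": "arm_command", "kwargs": {
  "motion": [
    [60,0,-3,0,0,0,0],
    [60,0,-3,0,0,0,0],
    [60,0,-3,0,0,0,0],
    [60,0,-3,0,0,0,0],
    [60,0,-2,0,0,0,0]
  ]
}}

```text
clock: 4.97
position: [0.5008, 0.1219, 0.2517]
ee_rot: [-0.993, 1.333, 0.993]
force: [-2.9, 0.4, 2.1]
width: 0.654
```

Call:
{"fn": "arm_command", "kwargs": {
  "motion": [
    [60,0,-2,0,0,0,0],
    [60,0,-1,0,0,0,0],
    [60,0,-1,0,0,0,0],
    [60,0,0,0,0,0,0]
  ]
}}

```text
clock: 5.48
position: [0.5042, 0.121, 0.2517]
ee_rot: [-0.993, 1.333, 0.994]
force: [-2.6, 1.7, 1.4]
width: 0.655
```

Call:
{"fn": "arm_command", "kwargs": {
  "motion": [
    [60,0,-1,0,0,0,0],
    [60,0,-1,0,0,0,0],
    [60,0,0,0,0,0,0]
  ]
}}

```text
clock: 5.85
position: [0.505, 0.121, 0.2515]
ee_rot: [-0.993, 1.334, 0.996]
force: [-8.7, 3.3, 6.1]
width: 0.651
```

Call:
{"fn": "arm_command", "kwargs": {
  "motion": [
    [60,0,-1,0,0,0,0],
    [60,0,0,0,0,0,0]
  ]
}}

```text
clock: 6.1
position: [0.5053, 0.121, 0.2514]
ee_rot: [-0.992, 1.335, 0.997]
force: [-11.5, 4.3, 8.0]
width: 0.652
```

Call:
{"fn": "arm_command", "kwargs": {
  "motion": [
    [60,0,-1,0,0,0,0],
    [60,0,0,0,0,0,0]
  ]
}}

```text
clock: 6.35
position: [0.5057, 0.1209, 0.2514]
ee_rot: [-0.992, 1.336, 0.998]
force: [-13.9, 5.6, 9.1]
width: 0.65
```

Flush at about 14 N. Now back off, lift, shift behind the tail and turn 90°.

Call:
{"fn": "arm_command", "kwargs": {
  "motion": [
    [60,0,12,0,0,0,0],
    [60,0,16,0,0,0,0],
    [30,-30,0,0,0,0,0],
    [30,-40,0,0,0,0,0],
    [30,0,0,36,0,0,0]
  ]
}}

```text
clock: 6.98
position: [0.4923, 0.1606, 0.3247]
ee_rot: [-0.992, 1.33, 0.986]
force: [-0.2, 0.6, -0.6]
width: 0.377
```

Call:
{"fn": "arm_command", "kwargs": {
  "motion": [
    [30,0,-25,38,0,0,0],
    [30,0,-25,38,0,0,0],
    [30,0,-25,0,0,0,0],
    [30,0,0,0,10,0,0],
    [30,0,0,0,10,0,0]
  ]
}}

```text
clock: 7.6
position: [0.5852, 0.2135, 0.3215]
ee_rot: [-0.722, 1.447, 0.722]
force: [-0.3, -0.9, 0.4]
width: 0.327
```

Call:
{"fn": "arm_command", "kwargs": {
  "motion": [
    [30,0,0,0,10,0,0],
    [30,0,0,0,10,0,0],
    [30,0,0,0,10,0,0],
    [30,0,0,0,10,0,0],
    [30,0,0,0,10,0,0]
  ]
}}

```text
clock: 8.22
position: [0.5849, 0.2136, 0.3218]
ee_rot: [-0.042, 1.57, 0.042]
force: [-0.6, -0.5, -0.1]
width: 0.333
```

Call:
{"fn": "arm_command", "kwargs": {
  "motion": [
    [30,0,0,0,10,0,0],
    [30,0,0,0,10,0,0],
    [30,0,0,0,0,0,0]
  ]
}}

```text
clock: 8.6
position: [0.5849, 0.2138, 0.3217]
ee_rot: [0.226, 1.558, -0.227]
force: [-0.5, 1.0, -0.4]
width: 0.327
```

```bash
python3 -c "
from h import *
st();a=get_image('scene');get_image('side')
f=cv2.cvtColor(a['frame'],cv2.COLOR_RGB2BGR)[140:260,250:440];cv2.imwrite('pics/s2.png',cv2.resize(f,None,fx=4,fy=4,interpolation=2))
for c in('scene','side'):
  for t in('blank','lead_corner','tail_corner','blank_lead','blank_tail'):
    print(c,t,[((np.array(d['point'])[:2]@X).round(3),(np.array(d['point'])[:2]@YY).round(3),round(d['p'],2)) for d in pinpoint(c,t) if d['point'][2]>.05])
"
```

```text
t 8.6 rest x,y 0.4994 0.372 tip z 0.1437 yaw of z -16.53 tilt [ 0. -0. -1.] F [-0.5  1.  -0.4] w 30.0
scene blank [(np.float64(0.503), np.float64(0.26), 0.84), (np.float64(0.472), np.float64(0.137), 0.24)]
scene lead_corner [(np.float64(0.552), np.float64(0.191), 0.94)]
scene tail_corner [(np.float64(0.545), np.float64(0.329), 0.65)]
scene blank_lead [(np.float64(0.506), np.float64(0.19), 0.91)]
scene blank_tail [(np.float64(0.505), np.float64(0.331), 0.88)]
side blank []
side lead_corner [(np.float64(0.551), np.float64(0.187), 0.55), (np.float64(0.507), np.float64(0.331), 0.42)]
side tail_corner [(np.float64(0.551), np.float64(0.327), 0.72)]
side blank_lead [(np.float64(0.504), np.float64(0.188), 0.98), (np.float64(0.548), np.float64(0.289), 0.19)]
side blank_tail [(np.float64(0.507), np.float64(0.332), 0.79)]
```

View pics/s2.png

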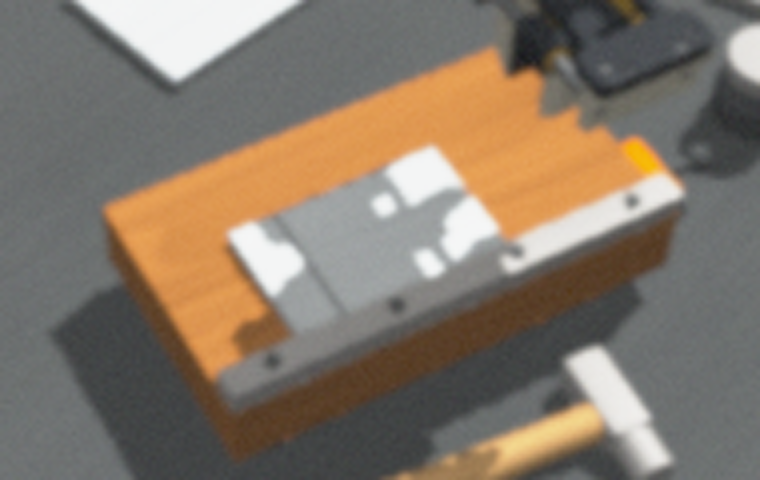

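The blank is flush against the fence, with its near edge at (235,235)–(435,150) parallel to it. Next, go down and push the tail.

Call:
{"fn": "arm_command", "kwargs": {
  "motion": [
    [30,40,0,4,0,0,0],
    [30,20,0,0,0,0,0],
    [30,9,0,0,0,0,0],
    [30,0,-10,0,0,0,0],
    [30,0,-10,0,0,0,0]
  ]
}}

```text
clock: 9.82
position: [0.5836, 0.1924, 0.2536]
ee_rot: [0.228, 1.558, -0.227]
force: [0.1, -0.3, 0.5]
width: 0.329
```

Call:
{"fn": "arm_command", "kwargs": {
  "motion": [
    [30,0,-6,0,0,0,0],
    [30,0,-5,0,0,0,0],
    [30,0,-5,0,0,0,0],
    [30,0,-6,0,0,0,0],
    [30,0,-6,0,0,0,0]
  ]
}}

```text
clock: 10.45
position: [0.5754, 0.1665, 0.2529]
ee_rot: [0.228, 1.558, -0.227]
force: [1.1, 2.2, 2.0]
width: 0.325
```

```bash
python3 -c "
from h import *
st()"
```

```text
t 10.45 rest x,y 0.5038 0.3239 tip z 0.0749 yaw of z -16.58 tilt [ 0.001  0.    -1.   ] F [1.1 2.2 2. ] w 29.9
```

Contact made at about 2.5 N. Pushing another 55 mm or so.

Call:
{"fn": "arm_command", "kwargs": {
  "motion": [
    [30,0,-6,0,0,0,0],
    [30,0,-6,0,0,0,0],
    [30,0,-6,0,0,0,0],
    [30,0,-6,0,0,0,0],
    [30,0,-6,0,0,0,0]
  ]
}}

```text
clock: 11.08
position: [0.5667, 0.1373, 0.2527]
ee_rot: [0.227, 1.559, -0.228]
force: [1.9, 2.4, 1.8]
width: 0.324
```

Call:
{"fn": "arm_command", "kwargs": {
  "motion": [
    [30,0,-6,0,0,0,0],
    [30,0,-6,0,0,0,0],
    [30,0,-6,0,0,0,0],
    [30,0,-4,0,0,0,0],
    [30,0,0,0,0,0,0]
  ]
}}

```text
clock: 11.7
position: [0.5603, 0.1159, 0.2526]
ee_rot: [0.227, 1.559, -0.229]
force: [0.0, -0.2, 1.0]
width: 0.328
```

```bash
python3 -c "
from h import *
st();a=get_image('scene');b=get_image('side')
f=cv2.cvtColor(a['frame'],cv2.COLOR_RGB2BGR)[140:260,250:440];cv2.imwrite('pics/s3.png',cv2.resize(f,None,fx=4,fy=4,interpolation=2))
for c in('scene','side'):
  for t in('blank','lead_corner','tail_corner','blank_lead','blank_tail','rest_end'):
    print(c,t,[((np.array(d['point'])[:2]@X).round(3),(np.array(d['point'])[:2]@YY).round(3),round(d['p'],2)) for d in pinpoint(c,t) if d['point'][2]>.05])
"
```

```text
t 11.7 rest x,y 0.5039 0.2712 tip z 0.0746 yaw of z -16.64 tilt [-0.001 -0.001 -1.   ] F [ 0.  -0.2  1. ] w 30.1
scene blank [(np.float64(0.504), np.float64(0.192), 0.68)]
scene lead_corner [(np.float64(0.552), np.float64(0.122), 0.86)]
scene tail_corner [(np.float64(0.547), np.float64(0.259), 0.8)]
scene blank_lead [(np.float64(0.504), np.float64(0.118), 0.88)]
scene blank_tail [(np.float64(0.502), np.float64(0.259), 0.84), (np.float64(0.548), np.float64(0.288), 0.16)]
scene rest_end [(np.float64(0.473), np.float64(0.136), 0.59)]
side blank [(np.float64(0.508), np.float64(0.19), 0.75)]
side lead_corner []
side tail_corner [(np.float64(0.551), np.float64(0.256), 0.74)]
side blank_lead [(np.float64(0.502), np.float64(0.119), 0.89)]
side blank_tail [(np.float64(0.504), np.float64(0.259), 0.59)]
side rest_end [(np.float64(0.472), np.float64(0.136), 0.84)]
```

View pics/s3.png

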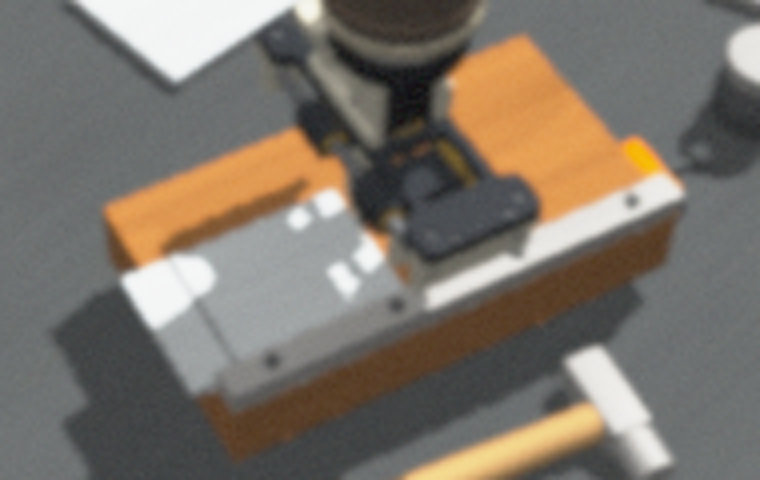

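The lead end now overhangs by about 18 mm, with the scribed line at (170,255)–(235,360) still on the deck. 12 mm remain.

Call:
{"fn": "arm_command", "kwargs": {
  "motion": [
    [30,0,-4,0,0,0,0],
    [30,0,-4,0,0,0,0],
    [30,0,-3,0,0,0,0],
    [30,0,-1,0,0,0,0],
    [30,0,0,0,0,0,0]
  ]
}}

```text
clock: 13.02
position: [0.5571, 0.1049, 0.2527]
ee_rot: [0.227, 1.559, -0.228]
force: [-0.6, 0.3, -0.3]
width: 0.328
```

Call:
{"fn": "arm_command", "kwargs": {
  "motion": [
    [30,0,20,0,0,0,0],
    [30,-40,20,0,0,0,0],
    [30,-50,0,0,0,0,0],
    [30,-50,0,0,0,0,0]
  ]
}}

```text
clock: 13.52
position: [0.5686, 0.1454, 0.3942]
ee_rot: [0.226, 1.559, -0.226]
force: [0.9, 0.1, 0.3]
width: 0.327
```

Call:
{"fn": "arm_command", "kwargs": {
  "motion": [
    [60,0,-50,-25,0,0,0],
    [60,0,-50,-25,0,0,0],
    [60,0,-50,-25,0,0,0],
    [60,0,-50,-25,0,0,0],
    [60,0,0,0,0,0,0]
  ]
}}

```text
clock: 14.15
position: [0.4136, -0.0214, 0.3931]
ee_rot: [0.23, 1.559, -0.23]
force: [0.7, 1.3, 0.5]
width: 0.651
```

```bash
python3 -c "
from h import *
s=st();w=get_image('wrist');save(w,'w4.png')
for t in('blank','lead_corner','tail_corner','blank_lead','blank_tail','rest_end','fence_face'):
    print(t,[((np.array(d['point'])[:2]@X).round(3),(np.array(d['point'])[:2]@YY).round(3),round(d['p'],2)) for d in pinpoint('wrist',t) if d['point'][2]>.05])
"
```

```text
t 14.15 rest x,y 0.4025 0.0976 tip z 0.2151 yaw of z -16.81 tilt [-0.  0. -1.] F [0.7 1.3 0.5] w 59.8
blank [(np.float64(0.509), np.float64(0.176), 0.63)]
lead_corner [(np.float64(0.551), np.float64(0.107), 0.87)]
tail_corner [(np.float64(0.55), np.float64(0.25), 0.78)]
blank_lead [(np.float64(0.503), np.float64(0.109), 0.86)]
blank_tail [(np.float64(0.501), np.float64(0.254), 0.62)]
rest_end [(np.float64(0.473), np.float64(0.137), 0.73)]
fence_face []
```

View pics/w4.png

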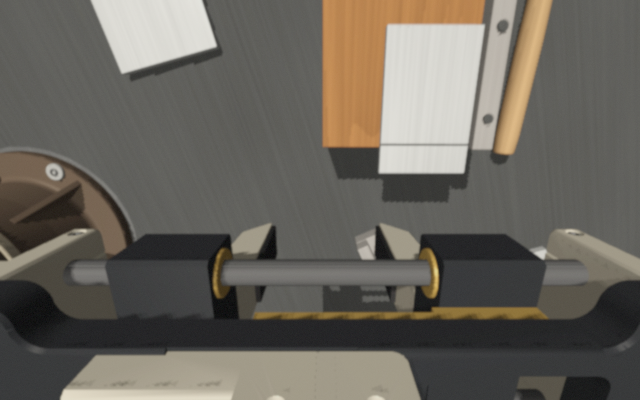

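The blank's corners are at (378,173), (467,174), (388,24) and (484,25). The scribed line is at row 144, close to the deck end edge at row 147.

```bash
python3 -c "
from h import *
s=arm.observe();w=get_image('wrist')
for n,u,v,z in[('leadN',378.5,174,.078),('leadF',467,174.5,.078),('tailN',387.5,24,.078),('tailF',484.5,25,.078),('scN',380,144.5,.078),('scF',470,145,.078),('endN',323,147.5,.07),('endMid',376,148,.07),('fEnd',471,149.5,.088),('fFar',489,0,.088)]:
    p=wpx(w,s,u,v,z)[:2];print(n,(p@X).round(4),(p@YY).round(4))
f=cv2.cvtColor(w['frame'],cv2.COLOR_RGB2BGR)[0:190,310:520];cv2.imwrite('pics/w5.png',cv2.resize(f,None,fx=3.1,fy=3.1,interpolation=2))
"
```

```text
leadN 0.4603 0.1115
leadF 0.5546 0.1112
tailN 0.4608 0.2533
tailF 0.5507 0.2527
scN 0.4601 0.1427
scF 0.5533 0.1424
endN 0.4011 0.1384
endMid 0.4576 0.1381
fEnd 0.5499 0.1391
fFar 0.5465 0.2695
```

View pics/w5.png

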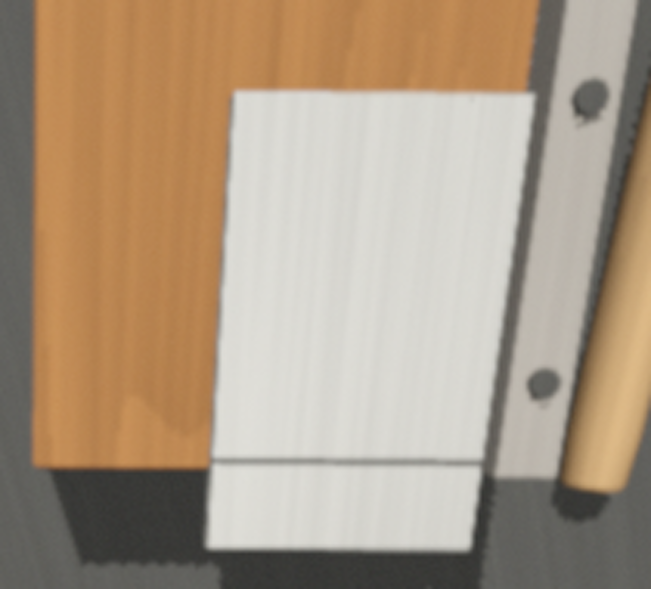

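```bash
python3 -c "
from h import *
s=arm.observe();w=get_image('wrist')
for n,u,v,z in[('leadN',206,548,.078),('leadF',471,550,.078),('tailN',233,91,.078),('tailF',534,94,.078),('scN',213,461,.078),('scF',481,462,.078),('endN',33,467,.07),('endMid',210,469,.07),('fEnd',498,478,.088),('fFar',566,0,.088)]:
    p=wpx(w,s,310+u/3.1,v/3.1,z)[:2];print(n,(p@X).round(4),(p@YY).round(4))
"
```

```text
leadN 0.4582 0.1082
leadF 0.5496 0.1077
tailN 0.4589 0.2486
tailF 0.5492 0.248
scN 0.459 0.1381
scF 0.5488 0.138
endN 0.3985 0.1349
endMid 0.4596 0.1343
fEnd 0.5501 0.1341
fFar 0.5496 0.2693
```

Measured in one frame, the blank is flush (0.549 vs 0.550) and square. The scribe line is about 3.5 mm short of the end edge, so I'll push about 3 mm more.

Call:
{"fn": "arm_command", "kwargs": {
  "motion": [
    [30,0,51,25,0,0,0],
    [30,0,51,25,0,0,0],
    [30,0,51,25,0,0,0],
    [30,0,51,25,0,0,0],
    [30,50,0,0,0,0,0]
  ]
}}

```text
clock: 15.28
position: [0.5732, 0.1523, 0.3445]
ee_rot: [0.228, 1.552, -0.219]
force: [-0.7, -1.2, -0.9]
width: 0.328
```

Call:
{"fn": "arm_command", "kwargs": {
  "motion": [
    [30,50,0,0,0,0,0],
    [30,30,0,0,0,0,0],
    [30,10,0,0,0,0,0],
    [30,0,-15,0,0,0,0],
    [30,0,0,0,0,0,0]
  ]
}}

```text
clock: 15.9
position: [0.5657, 0.131, 0.2541]
ee_rot: [0.229, 1.557, -0.229]
force: [0.0, -0.0, -0.7]
width: 0.33
```

```bash
python3 -c "
from h import *
st()"
```

```text
t 15.9 rest x,y 0.5047 0.2872 tip z 0.0761 yaw of z -16.74 tilt [ 0.002 -0.    -1.   ] F [ 0.  -0.  -0.7] w 30.3
```

Call:
{"fn": "arm_command", "kwargs": {
  "motion": [
    [30,2,-10,0,0,0,0],
    [30,0,-10,0,0,0,0],
    [30,0,-4,0,0,0,0],
    [30,0,-4,0,0,0,0],
    [30,0,-2.5,0,0,0,0]
  ]
}}

```text
clock: 16.52
position: [0.5567, 0.1039, 0.2509]
ee_rot: [0.228, 1.558, -0.227]
force: [-0.2, 1.4, 0.1]
width: 0.326
```

Call:
{"fn": "arm_command", "kwargs": {
  "motion": [
    [30,0,0,0,0,0,0],
    [30,0,0,0,0,0,0]
  ]
}}

```text
clock: 16.77
position: [0.5567, 0.1039, 0.2507]
ee_rot: [0.227, 1.559, -0.227]
force: [0.5, -0.0, 1.1]
width: 0.327
```

```bash
python3 -c "
from h import *
st()"
```

```text
t 16.77 rest x,y 0.5038 0.2586 tip z 0.0727 yaw of z -16.58 tilt [-0. -0. -1.] F [ 0.5 -0.   1.1] w 30.0
```

Two more millimetres, then back away and check.

Call:
{"fn": "arm_command", "kwargs": {
  "motion": [
    [30,0,-1.5,0,0,0,0],
    [30,0,-0.5,0,0,0,0],
    [30,0,0,0,0,0,0],
    [30,0,20,0,0,0,0]
  ]
}}

```text
clock: 17.27
position: [0.5619, 0.1198, 0.2508]
ee_rot: [0.229, 1.559, -0.231]
force: [-0.2, -0.0, 0.2]
width: 0.327
```

Call:
{"fn": "arm_command", "kwargs": {
  "motion": [
    [30,-30,20,0,0,0,0],
    [30,-55,0,0,0,0,0],
    [30,-55,0,0,0,0,0],
    [60,0,-50,-25,0,0,0],
    [60,0,-50,-25,0,0,0]
  ]
}}

```text
clock: 17.9
position: [0.4907, 0.059, 0.3915]
ee_rot: [0.226, 1.557, -0.226]
force: [0.4, -0.9, 0.1]
width: 0.498
```

Call:
{"fn": "arm_command", "kwargs": {
  "motion": [
    [60,0,-50,-25,0,0,0],
    [60,0,-50,-25,0,0,0],
    [60,0,0,0,0,0,0],
    [60,0,0,0,0,0,0]
  ]
}}

```text
clock: 18.4
position: [0.4153, -0.0221, 0.3912]
ee_rot: [0.227, 1.557, -0.227]
force: [0.2, 1.3, -0.3]
width: 0.657
```

```bash
python3 -c "
from h import *
s=st();w=get_image('wrist')
f=cv2.cvtColor(w['frame'],cv2.COLOR_RGB2BGR)[0:190,310:520];cv2.imwrite('pics/w6.png',cv2.resize(f,None,fx=3.1,fy=3.1,interpolation=2))
get_image('scene')
for t in('tin','vblock','hammer'): print(t,[(np.round(d['point'],3),round(d['p'],2)) for d in pinpoint('scene',t)[:1]])
"
```

```text
t 18.4 rest x,y 0.4043 0.0975 tip z 0.2132 yaw of z -16.57 tilt [ 0.001  0.    -1.   ] F [ 0.2  1.3 -0.3] w 60.3
tin [(array([0.628, 0.412, 0.   ]), 0.82)]
vblock [(array([ 0.453, -0.147,  0.001]), 0.78)]
hammer [(array([ 0.674,  0.051, -0.002]), 0.87)]
```

View pics/w6.png

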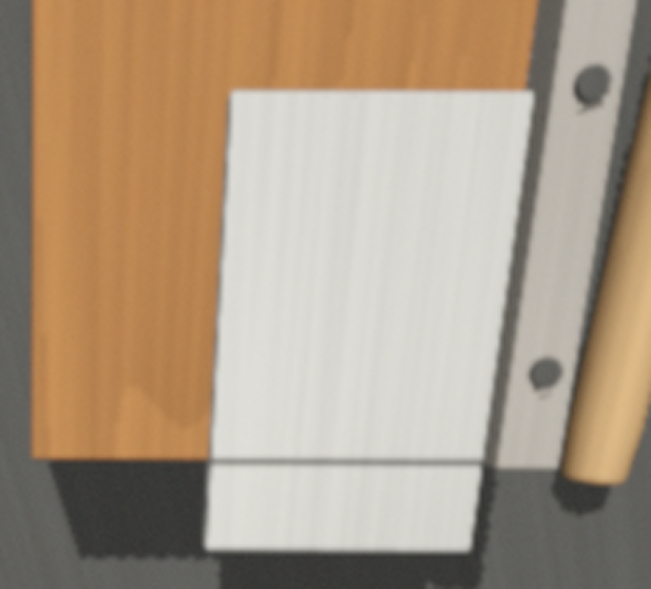

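The scribed line is at crop row 461.5 and the deck end edge at row 459.5. Lead corners are (205,550) and (471,551), tail corners (231,91) and (533,92). The fence foot runs alongside with a uniform sliver.

```bash
python3 -c "
from h import *
s=arm.observe();w=get_image('wrist')
for n,u,v,z in[('leadN',205,550,.078),('leadF',471,551,.078),('tailN',231,91,.078),('tailF',533,92,.078),('scN',212,461,.078),('scF',481,462,.078),('endN',33,459,.07),('endMid',209,460,.07),('fEnd',497,468,.088),('fFar',566,0,.088)]:
    p=wpx(w,s,310+u/3.1,v/3.1,z)[:2];print(n,(p@X).round(4),(p@YY).round(4))
"
```

```text
leadN 0.4577 0.1048
leadF 0.5488 0.1047
tailN 0.458 0.245
tailF 0.548 0.2449
scN 0.4584 0.1352
scF 0.5479 0.1351
endN 0.3987 0.1347
endMid 0.4588 0.1345
fEnd 0.5484 0.1345
fFar 0.5487 0.2655
```

```bash
python3 -c "
from h import *
st();print(arm.sign_off())"
```

```text
t 18.7 rest x,y 0.4041 0.0972 tip z 0.2126 yaw of z -16.54 tilt [-0. -0. -1.] F [-1.  -0.6 -0.5] w 59.8
the job is handed in; nothing more can be done
None
```

The blank is in place and the job is handed in at 18.7 s of the 58 s allowed. I pushed its side onto the fence with both fingertips (about 16 N sideways at the stop), then pushed its tail along the fence in three stages.

**Last checks, from one wrist picture:**
- **Scribed line:** it lies within about 1 mm of the rest's end edge, so the overhang is about 30 mm.
- **Fence:** the blank's side is within about 0.5 mm of the fence along its length, which is as fine as I could measure.
- **Bystanders:** the tin and V-block read within 4 mm of their first positions, which is the detector's normal error. The hammer read about 7 mm off, on low-confidence detections. No move brought the hand near it, and I take that as detector noise.
- **Hand:** it is raised and clear, with no contact force.

**One disagreement:** the first picture put the end edge about 2.5 mm further back along the rest than the last two did. After the second push, the last pictures showed the line 3.5 mm short, so I made a third push. I relied on comparing line and edge within the same picture.

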